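# Unpack an air cylinder and lock it in the test cradle

## Task

A new air cylinder has to come out of its carton and be locked into the test cradle. Get both places ready by drawing the cradle's lock slide back to its open stop and swinging both carton flaps wide open; then lift the cylinder out by the end that lies free in the finger bay, lay it flat on the bench with its ports up and let go of it. Take it again by the middle, lay it fully down in the cradle with its rod in the nose slot and let go while the lock is still open, and finally push the lock slide home to its locked stop over the cylinder; leave the flaps open and the other things where they lie.

Things in the scene. Friction and masses are not known exactly. Their poses are not given: they have to be found in the camera images.
- air_cylinder: white compact air cylinder, loose, 0.14 to 0.22 kg, ports up. Origin: centre of the underside of its whole 120 mm length; +y to its rear end, -y along the rod, +z up. The square body spans x -16..16, y -30..59, z 0..32 mm; 10 mm rod from y = -30 to -60 mm at z = 16 mm; two blue-capped ports on top at y = -10 and +40 mm, 12 mm dia, up to z = 44 mm
- rod_tip (a point): tip of the rod, at (0, -60, 16 mm) of the cylinder
- end_grip (a point): grip point at the cylinder's rear end, (0, 46, 16 mm) of the cylinder: the only place free for fingers (closing across x) while it lies in the carton, where a finger bay from y = 13 to 62 mm reaches to the carton's sides (x = +-55 mm), its floor level with the cylinder's underside
- mid_grip (a point): grip point between the ports, (0, 14, 16 mm) of the cylinder: the only place where the cradle leaves room for fingers (closing across x)
- carton: brown carton, fixed to the bench, 116 (x) by 140 (y) by 60 mm high; two short end flaps already hang down outside its y ends. Origin: centre of its underside. A grey moulded insert holds the cylinder with its origin at (0, 0, 12 mm) of the carton, axes parallel; insert walls up to z = 44 mm hug the front of the body (carton y < 12 mm). Nothing inside is higher than 56 mm
- flap_a (a joint): hinge (rad) of the carton's long flap at its -x side: 0 = closed flat, 1.57 = upright, 2.7 = folded out. 48 mm deep, 136 mm long, hinged along y at x = -56.5, z = 61.5 mm of the carton; half raised (0.8 to 1.15) at first, stays where it is left, moves with under 1 N
- flap_b (a joint): the same for the long flap at the carton's +x side, hinged at x = +56.5 mm. At the start the free edges of the two flaps are at least 45 mm apart (nearly midway over the carton)
- cradle: test cradle, fixed, black base 80 (x) by 206 (y) by 10 mm, origin under its centre. Nose plate with an open rod slot 16 mm wide at y = -93 mm, 54 mm high; two pairs of grey cheeks 18 mm long at y = -74 and -10 mm, 37 mm apart inside, with sloped lead-ins, tops 40 mm high; 46 mm between the pairs are free for fingers. A forked blue lock slide with a black grip runs at the +y end
- seat (a point): where the cylinder's origin lies when seated: (0, -55, 14 mm) of the cradle, axes parallel to the cradle's (rod towards -y). Play about 2.5 mm sideways and 4.5 mm lengthwise, with sloped lead-ins; the seated body's top is 2.5 mm below the fork
- lock_slide (a joint): travel (m) of the lock slide along the cradle's -y: 0 = open stop, 0.040 = locked stop, fork over the body either side of the rear port. At 0.028 to 0.040 at first, in the way of the cylinder, which goes in only below about 0.008. Friction about 2 N; stays where it is left
- lock_grip (a point): centre of the lock slide's upright black grip, 32 (x) by 14 (y) by 30 mm high; it stands on a flat plate whose top is 54.5 mm above the bench. Moves with the slide
- black_tape: roll of black tape, 58 mm wide, 19 mm high, lying on the bench, origin under its centre; leave alone
- driver: blue screwdriver, 180 mm, lying on the bench, origin under its centre; leave alone
- cutters: red-handled side cutters, 169 mm, lying on the bench, origin under its centre; leave alone
- sensor: proximity sensor with a short cable, 125 mm, lying on the bench, origin under its centre; leave alone

How it is judged (in metres and radians):
On the way, in this order (a step that is already met when the one before it is completed fails the run):
1. the lock slide is drawn back to its open stop (under 4 mm from it) and both flaps are swung out past upright (over 1.9 rad), in either order, with the cylinder still in the carton (value of joint lock_slide below 0.004 m and value of joint each of flap_a, flap_b above 1.9 rad and distance between air_cylinder and carton below 0.04 m), for 0.2 s.
2. the cylinder lies flat on the bench, ports up, let go (height (world z) of air_cylinder below 0.006 m and angle between air_cylinder's own z axis and vertical below 0.1 rad and linear speed of air_cylinder below 0.02 m/s and contact force between the fingers and air_cylinder below 0.2 N), for 0.2 s.
3. the cylinder lies fully down in the cradle, rod in the nose slot, let go, with the lock still open (under 12 mm) (horizontal distance between air_cylinder and seat below 0.008 m and z of air_cylinder in the frame of seat below 0.002 m and y of rod_tip in the frame of seat below -0.05 m and value of joint lock_slide below 0.012 m and contact force between the fingers and air_cylinder below 0.2 N), for 0.2 s.
At the end, for the whole second after the job is handed in: The cylinder rests ports up in the cradle, within 8 mm of the seat in the plane and 2 mm in height, rod in the nose slot; the lock slide stands within 2.5 mm of its locked stop (0.040); both flaps are still open past upright (value of joint lock_slide above 0.0375 m and horizontal distance between air_cylinder and seat below 0.008 m and z of air_cylinder in the frame of seat between -0.003 and 0.002 m and y of rod_tip in the frame of seat below -0.05 m and angle between air_cylinder's own z axis and vertical below 0.06 rad and linear speed of air_cylinder below 0.01 m/s and value of joint each of flap_a, flap_b above 1.6 rad); the robot touches nothing.
It fails at once if a bystander is pushed more than 25 mm (distance of any of black_tape, driver, cutters, sensor from where it was at the start of the episode above 0.025 m).
It also fails if it takes over 72 s, if anything falls off the work surface, if the arm or the gripper's body presses on something with over 40 N, if the wrist force passes 120 N, or if a joint passes its speed limit or range.

## Robot

A 6-joint arm with a two-finger parallel gripper is mounted at the origin on a cart in front of the work surface, level with it; the furniture and walls round the work are solid. World frame = base frame: x ahead of the robot, y to its left, z up, the work surface at z = 0. Lengths are in mm, angles in rad, forces in N, time in s.
With the tool pointing down it reaches from about 400 to 925 mm from the base axis. Payload 12.5 kg.
Tool frame: the origin (TCP) lies midway between the tips of the shut fingers; the grasp point (between the pads) lies 19 mm behind it; z points along the fingers, y is the line along which they close (so a half turn about z gives the same grasp; the last joint's range is limited). The gripper opens to 95 mm and grips with 3 to 60 N. Pads are 20 mm wide; open, the fingers measure 119 mm over their backs; the gripper's body (75 mm by 180 mm) begins 59 mm behind the grasp point.
Start: joints at [-1.291, 0.491, 1.559, -0, 1.092, -0.106], TCP at [235.212, -579.072, 189.361] pointing down, gripper open.
Joint ranges: [-3.1, 3.1], [-0.84, 2.19], [0.05, 2.79], [-1.13, 4.28], [0.06, 2.93], [-2.69, 2.69]. Speed limits (rad/s): [2.22, 2.22, 2.79, 3.14, 3.14, 3.14].

## Interface

Orientations are given as [roll, pitch, yaw] about the fixed x, y, z axes, in that order (R = Rz(yaw) Ry(pitch) Rx(roll)).
In Python, from cell import sensors, snapshot, env, look_for, masks_of, mark_of gives the robot as it stands. The module is installed in compiled form; this text tells all that it offers.
- The arm moves only by the tool step_arm, never from a script. Its argument "commands" is a list of rows, each a list of 5 numbers: the shift along the tool's x, y, z as a fraction of full scale, then the turn about the tool's z as a fraction of full scale, then the opening, from -1 (shut) to 1 (fully open). A call has 1 to 8 rows; each row is the pose to reach, as a shift and turn from the pose commanded when the call began, along the tool's axes at that moment, turning the shorter way round; what a row does not reach only later rows make up. Full scale, the value 1, is 300 mm for a shift and 2 pi rad for a turn. A row lasts 1/10 s, in which the tool goes at most 50 mm and 8.59 degrees, less where a joint would pass 70% of its speed; a pose out of reach is approached as far as the arm can. A call with a number of a shift or a turn outside -1 to 1 is refused whole. A call with a gripper value outside its range is refused whole. The fingers move at their own pace and stop on an object; "squeeze" is the grip in N (left out, the last holds). Time passes only in rows, so rows that repeat a pose let the fingers close. It gives the time, the measured TCP pose, the force, the opening and the grip force at its end, in the units of the state.
- sensors.get_state(): the state, without advancing time (a new reading comes with each control period).
- snapshot(name): name is "scene" or "top" or "wrist"; returns a dict with "pixels" (384x512x3 uint8, blue, green, red), "K" (3x3 intrinsics, pixels), "distortion" ([k1, k2, p1, p2, k3] as OpenCV has them; the pictures are not rectified), "rvec" (rotation vector, rad) and "tvec" (3), from world to camera coordinates, as OpenCV has them. Camera axes: x right, y down, z forward; pixel columns grow to the right and rows downward; lengths in mm; the calibration is good to about 2 mm. A picture is of the moment at which its call begins. There is no depth.
- env.finish_job(): hands the job in; it is judged then, once.
Trained networks look in a picture, given as the dict that the camera call returned (one of the last four; its "shot" number tells which), for a name from the list of things; names that differ only in an ending like _2 or _b are one class to them, and where a whole thing is asked for, a point or a joint stands for the part that bears it (a point fixed in the world has none). Each returns a list of dicts, best first, with "score" (0 to 1); they miss things now and then, are a little off and sometimes report something else, mostly with a low value. They report only what shows in the picture. A call takes as long as a camera call.
- look_for(picture, name): "xyz" ([x, y, z] in mm, in the coordinates of the camera as it stood for that picture, good to about 4 mm: the middle of the surface that is visible of it).
- masks_of(picture, name): "pixels" (384x512 bool, what is visible of it).
- mark_of(picture, name): "xyz" ([x, y, z] in mm, in the coordinates of the camera as it stood for that picture, good to about 4 mm: a listed point, or the origin of a listed thing).
The state is a dict: "time_s": time; "joints": joint angles; "dq": joint speeds; "effort": joint torques, N m; "position": TCP position; "orientation": TCP orientation; "force": force on the tool from outside, world axes, zero at the start; "ft_torque": the same for the moment, N m; "grip_width": finger opening in mm; "grip_force": force on a finger pad.
Only numpy, scipy, OpenCV 4.12 (cv2) and the standard library are available. Lean on these libraries where they do the work, as an engineer would, in place of code of your own. Each camera call takes 0.05 s, during which the arm holds its last target. There are 200 camera calls.

## Working session

There is one attempt and no reset: what is moved stays moved. The work goes in short steps, Python scripts to look and compute and a tool call to move; the robot and the scene stay as the last step left them, time stands still between calls to the robot, and variables do not carry over. Pictures are saved under pics/ and viewed, at most 10 in all, crops included, and the job is handed in when it is done.

Besides the shell and the picture viewer there is one more tool, called in YAML: its name, and indented under it one key for each argument. step_arm: Moves the arm, as the interface text tells. Its arguments: {"type":"object","properties":{"commands":{"type":"array","items":{"type":"array","items":{"type":"number","minimum":-1,"maximum":1}}},"squeeze":{"type":"number"}},"required":["commands"]}

```bash
mkdir -p pics; cat > h.py <<'E'
import numpy as np, cv2
from scipy.spatial.transform import Rotation as Ro
from cell import sensors, snapshot, env, look_for, masks_of, mark_of
def w(p,x):
    R=cv2.Rodrigues(np.array(p["rvec"],float))[0]
    return R.T@(np.array(x,float)-np.array(p["tvec"],float).ravel())
def proj(p,X):
    return cv2.projectPoints(np.array(X,float).reshape(-1,3),np.array(p["rvec"],float),np.array(p["tvec"],float),np.array(p["K"],float),np.array(p["distortion"],float))[0].reshape(-1,2)
def plane(p,uv,z):
    n=cv2.undistortPoints(np.array(uv,float).reshape(-1,1,2),np.array(p["K"],float),np.array(p["distortion"],float)).reshape(-1,2)
    R=cv2.Rodrigues(np.array(p["rvec"],float))[0]; c=-R.T@np.array(p["tvec"],float).ravel()
    d=np.c_[n,np.ones(len(n))]@R
    return c+d*((z-c[2])/d[:,2])[:,None]
def tool():
    s=sensors.get_state(); return np.array(s["position"]),Ro.from_euler('xyz',s["orientation"]),s
def mv(target):
    P,R,s=tool(); return (R.inv().apply(np.array(target)-P)/300).round(4)
E
python3 - <<'E'
from h import *
s=sensors.get_state(); print(s)
for n in ["scene","top"]:
    p=snapshot(n); cv2.imwrite(f"pics/{n}0.png",p["pixels"])
    R=cv2.Rodrigues(np.array(p["rvec"],float))[0]; print(n,"cam at",w(p,[0,0,0]).round(0))
    for t in ["air_cylinder","rod_tip","end_grip","mid_grip","carton","cradle","seat","lock_grip","flap_a","black_tape","driver","cutters","sensor"]:
        try: print(t,"mark",[(w(p,m["xyz"]).round(0).tolist(),round(m["score"],2)) for m in mark_of(p,t)[:2]], end=" ")
        except Exception as e: print(t,"mark",e,end=" ")
        try: print("look",[(w(p,m["xyz"]).round(0).tolist(),round(m["score"],2)) for m in look_for(p,t)[:2]])
        except Exception as e: print(e)
E
```

```text
{'time_s': 0.0, 'joints': array([-1.29056469e+00,  4.91526208e-01,  1.55945138e+00,  1.75952172e-05,
        1.09169215e+00, -1.05625807e-01]), 'dq': array([-0.00189125,  0.00032581,  0.00053743, -0.00048921,  0.00144573,
       -0.00113383]), 'effort': array([ 7.32017197e-04, -6.12649083e+01, -2.58176905e+01,  6.92149415e-02,
        4.82553360e-02, -8.82494487e-05]), 'position': array([ 235.15636691, -578.78231824,  188.78181632]), 'orientation': array([-3.14052322e+00, -1.29074936e-04,  3.85849257e-01]), 'force': array([0.43306349, 0.96170867, 0.36508128]), 'ft_torque': array([-0.03256156,  0.00488815,  0.03609415]), 'grip_force': 0.0, 'grip_width': 95.20846351414902}
scene cam at [ 114. -625. 1088.]
air_cylinder mark [] look []
rod_tip mark [] look []
end_grip mark [] look []
mid_grip mark [] look []
carton mark [] look [([528.0, 265.0, 15.0], 0.44), ([437.0, -128.0, 24.0], 0.16)]
cradle mark [([439.0, -90.0, 4.0], 0.76)] look [([442.0, -128.0, 26.0], 0.8)]
seat mark [([432.0, -35.0, 10.0], 0.61)] look [([438.0, -132.0, 25.0], 0.83)]
lock_grip mark [([437.0, -136.0, 70.0], 0.68)]
[... 1229 characters left out ...]
 13.0], 0.82), ([620.0, -10.0, 21.0], 0.65)]
lock_grip mark [([440.0, -140.0, 70.0], 0.69)] look [([438.0, -128.0, 54.0], 0.97)]
flap_a mark it knows: air_cylinder, black_tape, carton, cradle, cutters, driver, end_grip, lock_grip, mid_grip, rod_tip, seat, sensor look [([470.0, 362.0, 81.0], 0.83), ([465.0, 276.0, 87.0], 0.81)]
black_tape mark [([541.0, 102.0, 3.0], 0.5)] look [([690.0, 423.0, 8.0], 0.66), ([535.0, 100.0, 20.0], 0.59)]
driver mark [([610.0, -166.0, -2.0], 0.9), ([472.0, 324.0, 5.0], 0.4)] look [([612.0, -129.0, 20.0], 0.65)]
cutters mark [([692.0, 422.0, -2.0], 0.62)] look [([689.0, 421.0, 9.0], 0.95)]
sensor mark [([644.0, -3.0, 5.0], 0.7)] look [([622.0, -8.0, 25.0], 0.56)]
```

```bash
python3 -c "
import cv2
p=cv2.imread('pics/top0.png');cv2.imwrite('pics/top0b.png',cv2.resize(p,(800,600),interpolation=cv2.INTER_CUBIC))"
```

```text
(no output)
```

View pics/top0b.png

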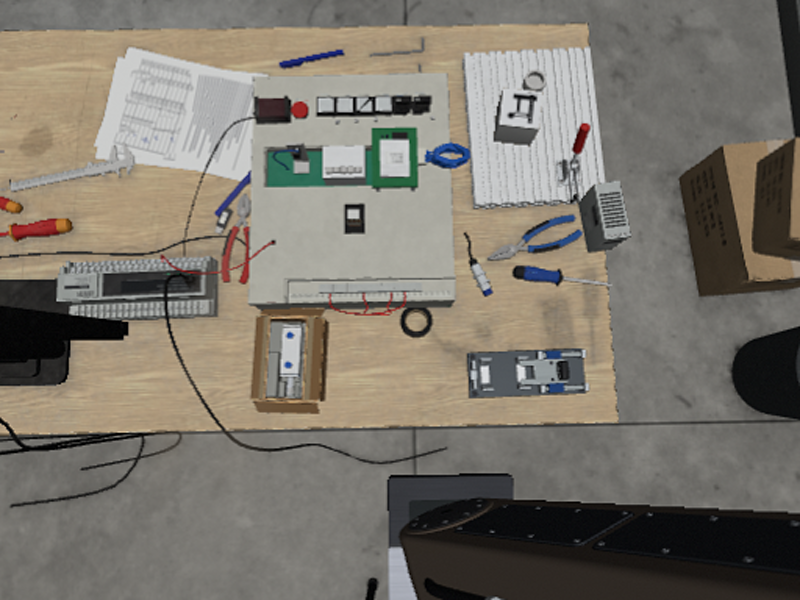

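View pics/scene0.png

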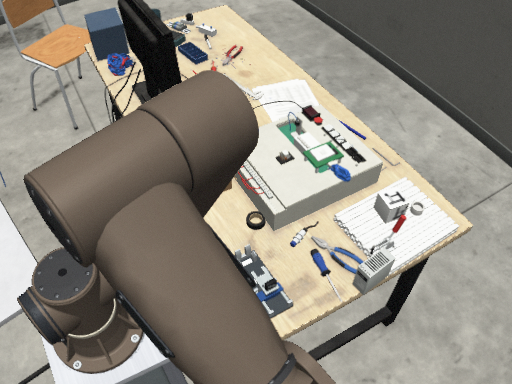

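The top view shows the cradle at about (527,372), with its nose to the left (+y) and the lock grip at about (563,370). The carton is at (290,360) with the rod towards the robot, the tape is at (416,321), and the big device sits just behind the carton. Next I'll bring the wrist camera over the cradle.

```bash
cat >> h.py <<'E'
def go(x,y,z,yaw=None):
    P,R,s=tool(); d=R.inv().apply(np.array([x,y,z])-P)/300
    y0=s["orientation"][2]; t=0 if yaw is None else -((yaw-y0+np.pi)%(2*np.pi)-np.pi)/(2*np.pi)
    print("cmd",d.round(4),"turn",round(t,4),"at",P.round(1),"yaw",round(y0,3),"t",round(s["time_s"],2),"F",np.round(s["force"],1),"grip",round(s["grip_width"],1),round(s["grip_force"],1))
E
python3 -c "
from h import *
go(430,-110,280,np.pi/2)"
```

```text
cmd [ 1.1899 -1.2043 -0.3022] turn -0.1886 at [ 235.2 -579.1  189.3] yaw 0.386 t 2.6 F [ 0.6 -0.7 -0.1] grip 95.3 0.0
```

step_arm:
  commands:
    - [0.9,-0.9,-0.3,-0.1886,0.3]
    - [0.9,-0.9,-0.3,-0.1886,0.3]
    - [0.9,-0.9,-0.3,-0.1886,0.3]
    - [0.9,-0.9,-0.3,-0.1886,0.3]
    - [0.9,-0.9,-0.3,-0.1886,0.3]
    - [0.9,-0.9,-0.3,-0.1886,0.3]
    - [0.9,-0.9,-0.3,-0.1886,0.3]
    - [0.9,-0.9,-0.3,-0.1886,0.3]

```text
time_s: 3.4
position: [384.2, -225.2, 280.2]
orientation: [3.141, 0.001, 1.577]
force: [0.2, -0.8, 0.1]
grip_width: 61.9
grip_force: 0.0
```

```bash
python3 -c "
from h import *
go(430,-110,280,np.pi/2)"
```

```text
cmd [0.3829 0.1551 0.0006] turn 0.001 at [ 384.2 -225.2  280.2] yaw 1.577 t 3.4 F [ 0.2 -0.8  0.1] grip 61.9 0.0
```

step_arm:
  commands:
    - [0.38,0.155,0,0.001,0.3]
    - [0.38,0.155,0,0.001,0.3]
    - [0.38,0.155,0,0.001,0.3]
    - [0.38,0.155,0,0.001,0.3]

```text
time_s: 3.8
position: [430.9, -111.0, 279.5]
orientation: [3.141, -0.0, 1.568]
force: [-1.6, -0.5, -0.2]
grip_width: 61.6
grip_force: 0.0
```

```bash
python3 - <<'E'
from h import *
p=snapshot("wrist"); cv2.imwrite("pics/w1.png",p["pixels"]); print("cam",w(p,[0,0,0]).round(0))
q=snapshot("top")
for pp in (p,q):
  for t in ["cradle","seat","lock_grip"]:
    print(t,[(w(pp,m["xyz"]).round(1).tolist(),round(m["score"],2)) for m in mark_of(pp,t)[:2]])
import pickle; pickle.dump({k:p[k] for k in ("K","distortion","rvec","tvec")},open("w1.pkl","wb"))
go(440,-140,120)
E
```

```text
cam [431. -33. 473.]
cradle [([436.6, -89.8, -2.6], 0.76), ([636.1, -4.1, -0.6], 0.41)]
seat [([438.0, -38.1, 17.0], 0.98)]
lock_grip [([439.8, -138.2, 67.2], 0.78)]
cradle [([445.7, -92.4, 7.7], 0.65)]
seat [([437.6, -30.2, 19.0], 0.57), ([408.3, 325.5, 31.0], 0.26)]
lock_grip [([441.5, -138.5, 69.0], 0.8)]
cmd [-0.086   0.0339  0.5311] turn 0 at [ 430.  -114.1  279.3] yaw 1.563 t 4.2 F [-0.  -0.3 -0.2] grip 62.1 0.0
```

View pics/w1.png

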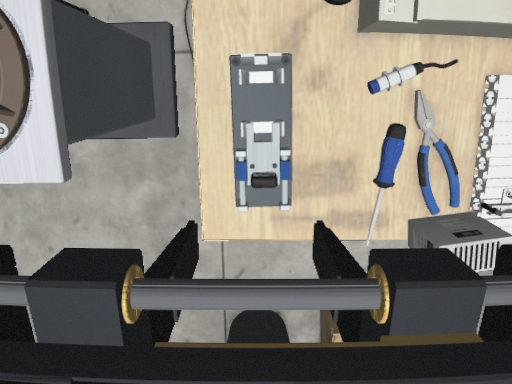

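The wrist picture shows the cradle's base corners at about (230,54), (292,54), (291,208) and (237,208), and the lock grip top at (264,180).

```bash
python3 - <<'E'
from h import *
import pickle; p=pickle.load(open("w1.pkl","rb"))
print(plane(p,[(230,54),(292,54),(291,208),(237,208)],10).round(1))
print(plane(p,[(252,174),(277,174),(277,186),(252,186),(264,180)],84.5).round(1))
im=cv2.imread("pics/w1.png"); cv2.imwrite("pics/w1c.png",cv2.resize(im[40:220,215:310],None,fx=3.3,fy=3.3,interpolation=cv2.INTER_CUBIC))
E
```

```text
[[ 398.9   13.4   10. ]
 [ 477.8   13.2   10. ]
 [ 481.4 -193.6   10. ]
 [ 404.6 -193.4   10. ]]
[[ 426.9 -126.    84.5]
 [ 455.9 -126.    84.5]
 [ 456.1 -140.5   84.5]
 [ 426.8 -140.4   84.5]
 [ 440.8 -133.2   84.5]]
```

View pics/w1c.png

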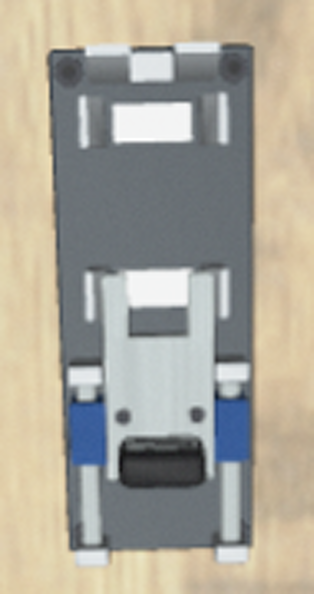

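The crop shows the cradle almost square to the world, the yaw is 0.02 or so. The fork is forward and the grip is centred near world (441,-137). I'll take the grip across x and draw it toward -y.

```bash
python3 -c "
from h import *
go(441,-137,59,1.57)"
```

```text
cmd [-0.076   0.0371  0.7344] turn -0.0011 at [ 430.  -114.1  279.3] yaw 1.563 t 4.2 F [-0.  -0.3 -0.2] grip 62.1 0.0
```

step_arm:
  commands:
    - [-0.079,0.036,0,0,0.3]
    - [-0.079,0.036,0.735,0,0.3]
    - [-0.079,0.036,0.735,0,0.3]
    - [-0.079,0.036,0.735,0,0.3]
    - [-0.079,0.036,0.735,0,0.3]
    - [-0.079,0.036,0.735,0,0.3]
    - [-0.079,0.036,0.735,0,0.3]

```text
time_s: 4.9
position: [439.5, -137.0, 56.4]
orientation: [-3.137, -0.002, 1.564]
force: [0.0, 0.7, 0.7]
grip_width: 62.1
grip_force: 0.0
```

step_arm:
  commands:
    - [0,0,0,0,-0.6]
    - [0,0,0,0,-0.6]
    - [0,0,0,0,-0.6]
    - [0,0,0,0,-0.6]
  squeeze: 20

```text
time_s: 5.3
position: [441.4, -137.3, 59.8]
orientation: [3.14, 0.001, 1.564]
force: [-0.0, -0.0, -0.3]
grip_width: 35.0
grip_force: 0.0
```

step_arm:
  commands:
    - [0,0,0,0,-0.6]
    - [0,0,0,0,-0.6]
    - [-0.05,0,0,0,-0.6]
    - [-0.1,0,0,0,-0.6]
    - [-0.12,0,0,0,-0.6]
    - [-0.14,0,0,0,-0.6]
    - [-0.14,0,0,0,-0.6]

```text
time_s: 6.0
position: [440.7, -179.5, 59.4]
orientation: [3.141, 0.0, 1.564]
force: [-3.0, -0.4, 7.7]
grip_width: 18.9
grip_force: 3.9
```

```bash
python3 - <<'E'
from h import *
p=snapshot("wrist"); q=snapshot("top")
for pp in (p,q):
    print([(w(pp,m["xyz"]).round(1).tolist(),round(m["score"],2)) for m in mark_of(pp,"lock_grip")[:2]])
c=cv2.resize(q["pixels"][200:280,280:400],None,fx=3.3,fy=3.3); 
cv2.imwrite("pics/w2.png",np.hstack([p["pixels"][:384,130:400],cv2.copyMakeBorder(c,0,384-c.shape[0],0,0,0)]))
go(440,-137,59)
E
```

```text
[([442.8, -173.1, 67.8], 0.92)]
[([440.1, -173.6, 68.7], 0.85)]
cmd [ 0.1414 -0.0033  0.0013] turn 0 at [ 440.7 -179.4   59.4] yaw 1.565 t 6.2 F [-3.2 -2.8  6.4] grip 19.0 3.6
```

View pics/w2.png

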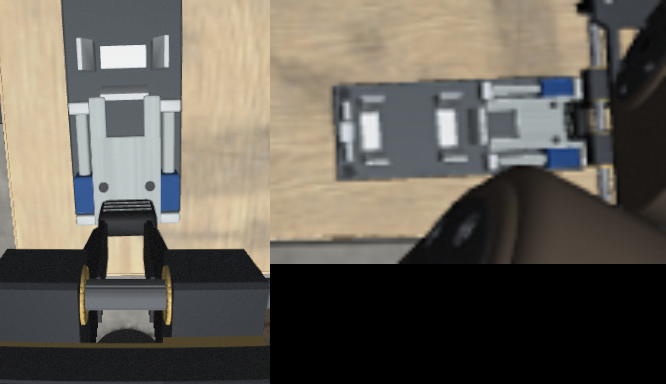

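The slide sits with its blue carriages against the rear end blocks, and the fingers have slipped back to the grip's rear edge. I'll take it again and tug once more to be sure.

step_arm:
  commands:
    - [0,0,0,0,0.0]
    - [0,0,0,0,0.0]
    - [0.02,0,0,0,0.0]
    - [0.02,0,0,0,-0.7]
    - [0.02,0,0,0,-0.7]
    - [0.02,0,0,0,-0.7]
    - [0.02,0,0,0,-0.7]
    - [0.01,0,0,0,-0.7]

```text
time_s: 7.0
position: [440.7, -175.5, 59.4]
orientation: [3.141, -0.001, 1.564]
force: [-0.1, 9.3, 14.5]
grip_width: 15.2
grip_force: 6.8
```

step_arm:
  commands:
    - [-0.005,0,0,0,-0.7]
    - [-0.01,0,0,0,-0.7]
    - [-0.01,0,0,0,-0.7]

```text
time_s: 7.3
position: [440.5, -178.3, 59.3]
orientation: [-3.141, -0.001, 1.564]
force: [-0.4, 7.6, 12.2]
grip_width: 14.4
grip_force: 6.8
```

step_arm:
  commands:
    - [0,0,0,0,0.3]
    - [0,0,0,0,0.3]
    - [0,0,0,0,0.3]
    - [0,0,-0.1,0,0.3]
    - [0,0,-0.3,0,0.0]
    - [0,0,-0.5,0,-0.5]
    - [0,0,-0.5,0,-0.9]

```text
time_s: 8.0
position: [441.5, -179.5, 212.8]
orientation: [3.137, 0.003, 1.565]
force: [0.3, -0.0, -0.3]
grip_width: 36.3
grip_force: 0.0
```

```bash
python3 - <<'E'
from h import *
p=snapshot("wrist"); q=snapshot("top")
for pp in (p,q):
    print([(w(pp,m["xyz"]).round(1).tolist(),round(m["score"],2)) for t in ("lock_grip","seat","carton","air_cylinder","rod_tip","end_grip") for m in mark_of(pp,t)[:1]])
cv2.imwrite("pics/w3.png",p["pixels"][150:350,180:330].repeat(3,0).repeat(3,1))
np.save("c3.npy",np.r_[np.ravel(p["rvec"]),np.ravel(p["tvec"])])
print("cam",w(p,[0,0,0]).round(0))
go(474,321,230,np.pi)
E
```

```text
[([441.0, -172.0, 67.0], 0.6), ([436.9, -39.3, 14.9], 0.66)]
[([441.5, -173.4, 70.2], 0.96), ([438.4, -33.3, 15.6], 0.9), ([471.9, 324.8, 6.7], 0.69), ([470.7, 322.8, 15.6], 0.6), ([408.6, 326.7, 32.2], 0.69), ([517.5, 322.0, 25.7], 0.57)]
cam [ 441. -101.  406.]
cmd [ 1.6676  0.1009 -0.0713] turn -0.251 at [ 440.6 -179.1  208.5] yaw 1.565 t 8.7 F [ 0.5 -0.6 -0.5] grip 4.6 0.0
```

View pics/w3.png

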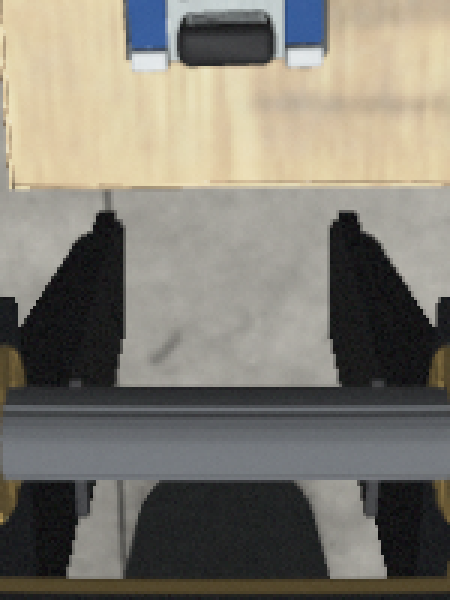

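The slide is at its open stop, with the carriages touching the end blocks. Now on to the carton.

step_arm:
  commands:
    - [0.967,0.163,0,-0.25,-1]
    - [0.967,0.163,0,-0.25,-1]
    - [0.967,0.163,0,-0.25,-1]
    - [0.967,0.163,0,-0.25,-1]
    - [0.967,0.163,0,-0.25,-1]
    - [0.967,0.163,0,-0.25,-1]
    - [0.967,0.163,0,-0.25,-1]
    - [0.967,0.163,0,-0.25,-1]

```text
time_s: 9.5
position: [491.3, 112.2, 208.5]
orientation: [-3.141, -0.0, 2.774]
force: [0.1, -0.6, -0.2]
grip_width: 0.5
grip_force: 0.0
```

```bash
python3 - <<'E'
from h import *
go(490,323,209,np.pi)
E
```

```text
cmd [ 0.2567  0.654  -0.0016] turn -0.0586 at [491.3 112.2 208.5] yaw 2.774 t 9.5 F [ 0.1 -0.6 -0.2] grip 0.5 0.0
```

step_arm:
  commands:
    - [0.257,0.654,0,-0.0586,-1]
    - [0.257,0.654,0,-0.0586,-1]
    - [0.257,0.654,0,-0.0586,-1]
    - [0.257,0.654,0,-0.0586,-1]
    - [0.257,0.654,0,-0.0586,-1]

```text
time_s: 10.0
position: [491.3, 325.6, 208.3]
orientation: [3.141, -0.0, 3.136]
force: [-0.6, -1.0, -0.5]
grip_width: 0.4
grip_force: 0.0
```

```bash
python3 - <<'E'
from h import *
p=snapshot("wrist"); cv2.imwrite("pics/w4.png",p["pixels"])
print("cam",w(p,[0,0,0]).round(0))
for t in ("carton","air_cylinder","rod_tip","end_grip","mid_grip"): print(t,[(w(p,m["xyz"]).round(1).tolist(),round(m["score"],2)) for m in mark_of(p,t)[:1]])
import pickle; pickle.dump({k:p[k] for k in ("K","distortion","rvec","tvec")},open("w4.pkl","wb"))
go(474,323,72,np.pi)
E
```

```text
cam [414. 327. 402.]
carton []
air_cylinder [([468.5, 321.0, 6.3], 0.87)]
rod_tip [([409.1, 328.5, 29.7], 0.91)]
end_grip [([515.7, 318.2, 28.2], 0.81)]
mid_grip [([485.4, 321.6, 22.0], 0.67)]
cmd [0.0605 0.0093 0.4563] turn -0.0016 at [492.1 320.1 208.9] yaw 3.131 t 10.3 F [ 0.3 -0.6  0.2] grip 0.4 0.0
```

View pics/w4.png

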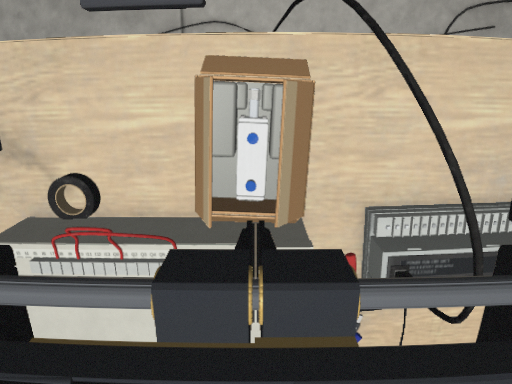

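The wrist picture shows the half-raised flaps, with free edges at columns 212 and 280. The cylinder's ports are at (252,138) and (251,186), its rear end is at row 198 and the rod tip near (254,88). The device front face lies at rows 218-246.

```bash
python3 - <<'E'
from h import *
import pickle; p=pickle.load(open("w4.pkl","rb"))
P=plane(p,[(252,138),(251,186)],56); print(P.round(1)); d=P[1]-P[0]; print("yaw",np.arctan2(d[1],d[0])-np.pi/2, np.linalg.norm(d))
print("dev bottom",plane(p,[(150,218)],0).round(0))
for h in (40,60,80): print(h,plane(p,[(150,246)],h).round(0))
print(plane(p,[(212,80),(212,224),(280,80),(283,224)],61).round(1))
print(plane(p,[(212,77),(308,77),(212,213),(280,215)],60).round(1))
E
```

```text
[[459.1 323.3  56. ]
 [509.1 321.8  56. ]]
yaw -1.5995886697766073 50.035341629524595
dev bottom [[565. 194.   0.]]
40 [[585. 204.  40.]]
60 [[576. 211.  60.]]
80 [[566. 217.  80.]]
[[402.8 285.7  61. ]
 [549.4 280.1  61. ]
 [403.2 350.4  61. ]
 [549.8 355.5  61. ]]
[[400.  285.6  60. ]
 [400.4 377.2  60. ]
 [537.4 280.5  60. ]
 [540.  352.3  60. ]]
```

step_arm:
  commands:
    - [0.068,0,0.3,0,-1]
    - [0.068,0,0.456,0,-1]
    - [0.068,0,0.456,0,-1]
    - [0.068,0.06,0.456,0,-1]
    - [0.068,0.12,0.456,0,-1]
    - [0.068,0.17,0.456,0,-1]
    - [0.068,0.222,0.456,0,-1]
    - [0.068,0.222,0.456,0,-1]

```text
time_s: 11.1
position: [472.9, 390.9, 73.9]
orientation: [3.139, 0.003, 3.134]
force: [-0.5, 0.2, -0.5]
grip_width: 0.6
grip_force: 0.0
```

step_arm:
  commands:
    - [0,-0.16,0,0,-1]
    - [0,-0.27,0,0,-1]
    - [0,-0.33,0,0,-1]
    - [0,-0.39,0,0,-1]
    - [0,-0.443,0,0,-1]
    - [0,-0.443,0,0,-1]
    - [0,-0.36,-0.05,0,-1]
    - [0,-0.22,-0.2,0,-0.5]

```text
time_s: 11.9
position: [470.7, 314.1, 122.1]
orientation: [-3.139, -0.004, 3.13]
force: [1.1, 0.5, -0.8]
grip_width: 4.6
grip_force: 0.0
```

step_arm:
  commands:
    - [-0.067,0,-0.25,0,0.1]
    - [-0.067,0,-0.25,0,0.1]

```text
time_s: 12.1
position: [492.6, 316.3, 202.1]
orientation: [3.14, 0.003, 3.134]
force: [-0.0, 0.4, 0.6]
grip_width: 19.2
grip_force: 0.0
```

```bash
python3 - <<'E'
from h import *
p=snapshot("wrist"); cv2.imwrite("pics/w5.png",p["pixels"])
for t in ("end_grip",): print(t,[(w(p,m["xyz"]).round(1).tolist(),round(m["score"],2)) for m in mark_of(p,t)[:1]])
import pickle; pickle.dump({k:p[k] for k in ("K","distortion","rvec","tvec")},open("w5.pkl","wb"))
go(515,321.6,15,3.11)
E
```

```text
end_grip [([515.5, 318.6, 31.3], 0.83)]
cmd [-0.0675  0.0177  0.6249] turn 0.0037 at [493.5 315.9 202.3] yaw 3.133 t 12.2 F [ 0.  -1.1  0.3] grip 27.0 0.0
```

View pics/w5.png

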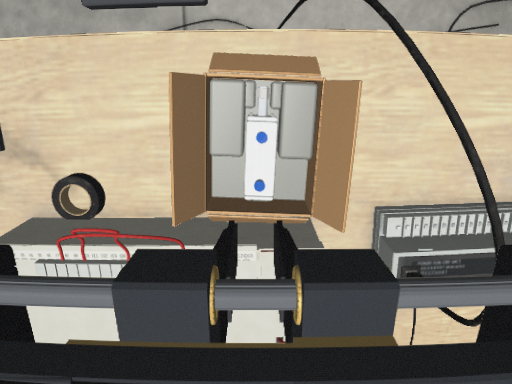

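Both flaps now lie folded out, with free edges at columns 170 and 355. The ports are at (262,137) and (260,185), and the finger bay is clear.

```bash
python3 - <<'E'
from h import *
import pickle; p=pickle.load(open("w5.pkl","rb"))
P=plane(p,[(262,137.5),(260,185.5)],56); print(P.round(1)); d=P[1]-P[0]; yaw=np.arctan2(d[1],d[0]); print("yaw",yaw, np.linalg.norm(d)); e=P[1]+6*d/np.linalg.norm(d); print(e)
# flap angle fit: hinge at +-56.5 from axis
u=np.array([np.cos(yaw),np.sin(yaw),0]);v=np.array([-u[1],u[0],0]);o=P[0]+10*u;o[2]=0
for s,uv in ((1,[(361,80),(345,231)]),(-1,[(170,73),(174,226)])):
  for a in (2.3,2.5,2.7):
    print(s,a,proj(p,[o+s*v*(56.5-48*np.cos(a))+u*y+[0,0,61.5+48*np.sin(a)] for y in(-68,68)]).round(0).tolist(),uv)
go(e[0],e[1],17,yaw+np.pi)
E
```

```text
[[459.6 324.1  56. ]
 [508.7 322.   56. ]]
yaw -0.04349226045816296 49.13600840629125
[514.70502283 321.70129395  56.        ]
1 2.3 [[371.0, 79.0], [353.0, 230.0]] [(361, 80), (345, 231)]
1 2.5 [[376.0, 80.0], [358.0, 227.0]] [(361, 80), (345, 231)]
1 2.7 [[378.0, 81.0], [361.0, 224.0]] [(361, 80), (345, 231)]
-1 2.3 [[160.0, 71.0], [165.0, 224.0]] [(170, 73), (174, 226)]
-1 2.5 [[154.0, 71.0], [160.0, 221.0]] [(170, 73), (174, 226)]
-1 2.7 [[151.0, 72.0], [157.0, 218.0]] [(170, 73), (174, 226)]
cmd [-0.0666  0.0181  0.6182] turn 0.0056 at [493.5 315.9 202.3] yaw 3.133 t 12.2 F [ 0.  -1.1  0.3] grip 27.0 0.0
```

The edges fit flap angles of only about 2.1 rad, which is high enough for the gripper's body to touch, so I'll sweep them further out.

step_arm:
  commands:
    - [0.077,0.02,0.17,0,-1]
    - [0.077,0.02,0.33,0,-1]
    - [0.077,0.02,0.42,0,-1]
    - [0.077,0.1,0.42,0,-1]
    - [0.077,0.2,0.42,0,-1]
    - [0.077,0.26,0.42,0,-1]
    - [0.077,0.305,0.42,0,-1]
    - [0.077,0.305,0.42,0,-1]

```text
time_s: 13.0
position: [468.9, 407.1, 72.1]
orientation: [-3.141, -0.0, 3.134]
force: [-0.4, -1.0, 0.5]
grip_width: 0.5
grip_force: 0.0
```

step_arm:
  commands:
    - [0,-0.16,0,0,-1]
    - [0,-0.32,0,0,-1]
    - [0,-0.45,0,0,-1]
    - [0,-0.51,0,0,-1]
    - [0,-0.563,0,0,-1]
    - [0,-0.563,0,0,-1]
    - [0,-0.42,-0.05,0,-1]
    - [0,-0.28,-0.2,0,-0.5]

```text
time_s: 13.8
position: [467.5, 314.8, 122.8]
orientation: [-3.14, -0.004, 3.131]
force: [0.9, -0.1, -0.1]
grip_width: 4.3
grip_force: 0.0
```

step_arm:
  commands:
    - [-0.1,0,-0.2,0,0.1]
    - [-0.1,0,-0.2,0,0.1]

```text
time_s: 14.0
position: [500.4, 316.2, 188.2]
orientation: [3.139, 0.006, 3.135]
force: [-0.7, -0.6, -0.9]
grip_width: 18.9
grip_force: 0.0
```

```bash
python3 - <<'E'
from h import *
p=snapshot("wrist"); cv2.imwrite("pics/w6.png",p["pixels"])
o=np.array([469.1,323.2,0]);u=np.array([1,-.035,0]);v=np.array([.035,1,0])
for s in (1,-1):
  for a in (2.1,2.3,2.5,2.7):
    print(s,a,proj(p,[o+s*v*(56.5-48*np.cos(a))+u*y+[0,0,61.5+48*np.sin(a)] for y in(-68,68)]).round(0).tolist())
go(514.7,321.7,17,3.105)
E
```

```text
1 2.1 [[369.0, 66.0], [352.0, 229.0]]
1 2.3 [[377.0, 67.0], [358.0, 227.0]]
1 2.5 [[381.0, 68.0], [363.0, 224.0]]
1 2.7 [[384.0, 69.0], [366.0, 221.0]]
-1 2.1 [[161.0, 59.0], [167.0, 224.0]]
-1 2.3 [[153.0, 60.0], [160.0, 222.0]]
-1 2.5 [[147.0, 60.0], [155.0, 218.0]]
-1 2.7 [[144.0, 61.0], [152.0, 215.0]]
cmd [-0.0411  0.0182  0.573 ] turn 0.0046 at [501.2 315.8 188.8] yaw 3.134 t 14.05 F [-0.6 -1.1  1.2] grip 23.2 0.0
```

View pics/w6.png

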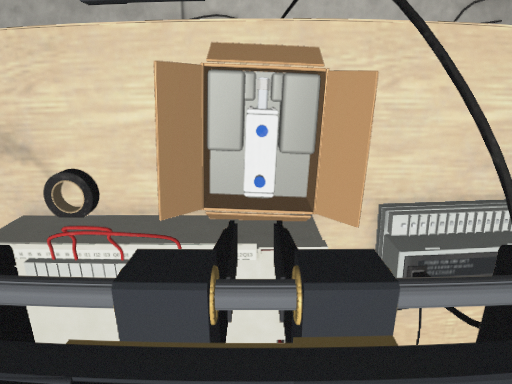

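Both flaps now fit about 2.35 to 2.45 rad, and the cylinder still lies in the carton. Now for the end grip.

step_arm:
  commands:
    - [-0.046,0.019,0.1,0.0046,0.25]
    - [-0.046,0.019,0.25,0.0046,0.25]
    - [-0.046,0.019,0.4,0.0046,0.25]
    - [-0.046,0.019,0.5,0.0046,0.25]
    - [-0.046,0.019,0.572,0.0046,0.25]
    - [-0.046,0.019,0.572,0.0046,0.25]

```text
time_s: 14.65
position: [510.0, 318.8, 9.0]
orientation: [-3.139, -0.005, 3.104]
force: [0.3, -0.1, 0.2]
grip_width: 59.0
grip_force: 0.0
```

step_arm:
  commands:
    - [0,0,0,0,-0.7]
    - [0,0,0,0,-0.7]
    - [0,0,0,0,-0.7]
    - [0,0,0,0,-0.7]
    - [0,0,0,0,-0.7]
  squeeze: 40

```text
time_s: 15.15
position: [512.7, 319.6, 13.5]
orientation: [3.141, 0.001, 3.104]
force: [-0.5, -0.2, 6.7]
grip_width: 31.8
grip_force: 39.9
```

Gripped at 31.8 mm. Now I'll lift it out and carry it to the free bench.

step_arm:
  commands:
    - [0,0,-0.07,0,-0.7]
    - [0,0,-0.2,0,-0.7]
    - [0,0,-0.34,0,-0.7]
    - [0,0,-0.38,0,-0.7]
    - [0.05,-0.1,-0.38,0.244,-0.7]
    - [0.1,-0.25,-0.38,0.244,-0.7]
    - [0.15,-0.4,-0.38,0.244,-0.7]
    - [0.2,-0.55,-0.38,0.244,-0.7]

```text
time_s: 15.95
position: [444.8, 155.3, 126.0]
orientation: [-3.141, -0.0, 2.498]
force: [0.9, -0.8, -2.5]
grip_width: 31.3
grip_force: 39.9
```

```bash
python3 - <<'E'
from h import *
go(440,110,125,1.571)
E
```

```text
cmd [-0.0779 -0.1305  0.0035] turn 0.1476 at [444.8 155.3 126. ] yaw 2.498 t 15.95 F [ 0.9 -0.8 -2.5] grip 31.3 39.9
```

step_arm:
  commands:
    - [-0.078,-0.13,0,0.1476,-0.7]
    - [-0.078,-0.13,0,0.1476,-0.7]
    - [-0.078,-0.13,0,0.1476,-0.7]
    - [-0.078,-0.13,0,0.1476,-0.7]
    - [-0.078,-0.13,0,0.1476,-0.7]
    - [-0.078,-0.13,0.1,0.1476,-0.7]
    - [-0.078,-0.13,0.2,0.1476,-0.7]
    - [-0.078,-0.13,0.3,0.1476,-0.7]

```text
time_s: 16.75
position: [441.4, 111.4, 35.4]
orientation: [3.141, 0.0, 1.575]
force: [0.2, 0.2, -1.7]
grip_width: 31.5
grip_force: 39.9
```

```bash
python3 - <<'E'
from h import *
go(440,110,5,1.571)
E
```

```text
cmd [-0.0046 -0.0048  0.1014] turn 0.0007 at [441.4 111.4  35.4] yaw 1.575 t 16.75 F [ 0.2  0.2 -1.7] grip 31.5 39.9
```

step_arm:
  commands:
    - [0,0,0.05,0,-0.7]
    - [0,0,0.09,0,-0.7]
    - [0,0,0.1,0,-0.7]
    - [0,0,0.102,0,-0.7]
    - [0,0,0.102,0,-0.7]

```text
time_s: 17.25
position: [441.8, 111.5, 6.3]
orientation: [3.141, 0.0, 1.576]
force: [-0.1, 0.0, -1.9]
grip_width: 31.4
grip_force: 39.9
```

step_arm:
  commands:
    - [0,0,0.006,0,-0.7]
    - [0,0,0.011,0,-0.7]
    - [0,0,0.011,0,-0.7]

```text
time_s: 17.55
position: [441.8, 111.5, 2.7]
orientation: [3.141, 0.0, 1.576]
force: [-0.1, 0.3, -1.9]
grip_width: 31.4
grip_force: 39.9
```

step_arm:
  commands:
    - [0,0,0.004,0,-0.7]
    - [0,0,0.004,0,0]
    - [0,0,0.004,0,0.3]
    - [0,0,0.004,0,0.3]
    - [0,0,0.004,0,0.3]
    - [0,0,-0.03,0,0.3]
    - [0,0,-0.2,0,0.3]
    - [-0.1,0,-0.37,0,0.3]

```text
time_s: 18.35
position: [441.5, 87.4, 106.7]
orientation: [-3.14, -0.0, 1.579]
force: [0.2, -0.4, -0.0]
grip_width: 61.4
grip_force: 0.0
```

step_arm:
  commands:
    - [-0.1,0,-0.25,0,0.3]
    - [-0.1,0,-0.25,0,0.3]

```text
time_s: 18.55
position: [442.3, 55.6, 183.8]
orientation: [3.138, 0.0, 1.576]
force: [0.3, 0.5, -0.4]
grip_width: 61.8
grip_force: 0.0
```

```bash
python3 - <<'E'
from h import *
p=snapshot("wrist"); cv2.imwrite("pics/w7.png",p["pixels"])
for t in ("air_cylinder","mid_grip","rod_tip","end_grip"): print(t,[(w(p,m["xyz"]).round(1).tolist(),round(m["score"],2)) for m in mark_of(p,t)[:1]])
import pickle; pickle.dump({k:p[k] for k in ("K","distortion","rvec","tvec")},open("w7.pkl","wb"))
# blue ports inside the cylinder mask
hsv=cv2.cvtColor(p["pixels"],cv2.COLOR_BGR2HSV); mk=cv2.dilate(masks_of(p,"air_cylinder")[0]["pixels"].astype(np.uint8),np.ones((5,5)))
b=((hsv[...,0]>100)&(hsv[...,0]<130)&(hsv[...,1]>120)&(mk>0)).astype(np.uint8)
n,l,st,c=cv2.connectedComponentsWithStats(b)
print(st[1:,4],c[1:].round(1)); i=[k for k in range(1,n) if st[k,4]>20]
print(plane(p,c[i],43).round(1))
go(441,170,20)
E
```

```text
air_cylinder [([442.3, 153.2, -6.5], 0.69)]
mid_grip [([442.7, 139.3, 10.5], 0.72)]
rod_tip [([440.5, 213.2, 13.4], 0.65)]
end_grip [([442.7, 105.0, 13.4], 0.75)]
[111  96] [[255.1  56.4]
 [254.4 111.2]]
[[441.7 164.8  43. ]
 [441.3 115.   43. ]]
cmd [0.3774 0.0019 0.5305] turn 0 at [441.3  56.8 179.2] yaw 1.577 t 18.85 F [ 0.4 -0.6  0.4] grip 61.6 0.0
```

View pics/w7.png

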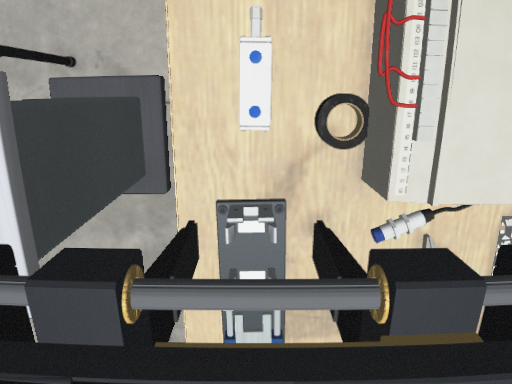

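The cylinder lies flat on the bench, with ports at (255,56) and (254,111) and the rod toward +y. The cradle is below it in the picture. Next I'll grip the cylinder at its middle.

step_arm:
  commands:
    - [0.14,0,0,0,0.3]
    - [0.279,0,0,0,0.3]
    - [0.279,0,0.16,0,0.3]
    - [0.279,0,0.32,0,0.3]
    - [0.279,0,0.48,0,0.3]
    - [0.279,0,0.56,0,0.3]
    - [0.279,0,0.583,0,0.3]
    - [0.279,0,0.583,0,0.3]

```text
time_s: 19.65
position: [440.7, 140.3, 3.9]
orientation: [-3.138, 0.001, 1.577]
force: [0.4, 0.2, 0.5]
grip_width: 62.0
grip_force: 0.0
```

step_arm:
  commands:
    - [0,0,0,0,-0.7]
    - [0,0,0,0,-0.7]
    - [0,0,0,0,-0.7]
    - [0,0,0,0,-0.7]
    - [0,0,0,0,-0.7]
  squeeze: 30

```text
time_s: 20.15
position: [441.9, 140.2, 5.6]
orientation: [3.14, -0.0, 1.576]
force: [-0.6, 0.0, 6.2]
grip_width: 30.8
grip_force: 30.0
```

```bash
python3 - <<'E'
from h import *
import pickle
for f,(r0,r1,c0,c1) in (("w1",(45,140,225,300)),("w7",(195,290,210,300))):
    p=pickle.load(open(f+".pkl","rb")); im=cv2.imread(f"pics/{f}.png").astype(int)
    m=((im.min(2)>200)).astype(np.uint8); z=np.zeros_like(m); z[r0:r1,c0:c1]=m[r0:r1,c0:c1]
    n,l,st,c=cv2.connectedComponentsWithStats(z)
    for k in range(1,n):
        if st[k,4]>25:
            x,y,ww,hh,a=st[k]; q=plane(p,[(x-.5,y-.5),(x+ww-.5,y+hh-.5),(x+ww/2-.5,y+hh/2-.5)],14).round(1)
            print(f,st[k].tolist(),q[:,:2].tolist())
go(440,140,100)
E
```

```text
w1 [241, 53, 13, 4, 40] [[412.4, 14.7], [428.8, 9.8], [420.6, 12.2]]
w1 [268, 53, 13, 3, 37] [[446.5, 14.6], [462.9, 11.0], [454.7, 12.8]]
w1 [255, 56, 12, 8, 95] [[430.1, 11.0], [445.3, 1.3], [437.7, 6.1]]
w1 [249, 71, 24, 12, 268] [[422.4, -7.2], [453.1, -22.1], [437.7, -14.7]]
w1 [248, 122, 24, 18, 243] [[420.6, -71.7], [452.4, -95.6], [436.4, -83.6]]
w1 [275, 124, 4, 16, 41] [[456.2, -74.4], [461.8, -95.6], [459.0, -84.9]]
w7 [244, 207, 14, 8, 111] [[429.7, 9.3], [445.4, -0.1], [437.5, 4.6]]
w7 [228, 218, 15, 4, 37] [[411.6, -3.9], [428.5, -8.6], [420.1, -6.2]]
w7 [238, 218, 36, 14, 316] [[422.9, -3.8], [463.8, -20.7], [443.2, -12.2]]
w7 [226, 229, 2, 14, 26] [[409.1, -17.2], [411.1, -34.6], [410.1, -25.8]]
w7 [274, 228, 2, 15, 28] [[463.7, -15.8], [466.4, -34.4], [465.0, -25.0]]
w7 [240, 271, 25, 8, 197] [[424.6, -70.7], [454.3, -81.4], [439.4, -76.0]]
cmd [-0.0006 -0.0059 -0.3147] turn 0 at [441.9 140.2   5.6] yaw 1.576 t 20.15 F [-0.6  0.   6.2] grip 30.8 30.0
```

step_arm:
  commands:
    - [0,0,-0.1,0,-0.7]
    - [-0.1,0,-0.25,0,-0.7]
    - [-0.25,0,-0.33,0,-0.7]
    - [-0.4,0,-0.33,0,-0.7]
    - [-0.4,0,-0.33,0,-0.7]

```text
time_s: 20.65
position: [442.7, 15.9, 105.1]
orientation: [3.139, 0.001, 1.571]
force: [-0.5, 0.1, -2.2]
grip_width: 30.3
grip_force: 30.0
```

step_arm:
  commands:
    - [-0.15,-0.01,0,-0.0025,-0.7]
    - [-0.23,-0.01,0,-0.0025,-0.7]
    - [-0.23,-0.01,0,-0.0025,-0.7]
    - [-0.23,-0.01,0,-0.0025,-0.7]
    - [-0.23,-0.01,0,-0.0025,-0.7]

```text
time_s: 21.15
position: [439.4, -47.9, 103.9]
orientation: [-3.141, -0.0, 1.593]
force: [0.2, -0.6, -1.8]
grip_width: 30.5
grip_force: 30.0
```

```bash
python3 - <<'E'
from h import *
p=snapshot("wrist")
for t in ("rod_tip","seat","cradle"): print(t,[(w(p,m["xyz"]).round(1).tolist(),round(m["score"],2)) for m in mark_of(p,t)[:1]])
go(438.9,-49.2,60,1.592)
E
```

```text
rod_tip [([437.4, 29.3, 110.3], 0.86)]
seat []
cradle []
cmd [-0.0036 -0.0024  0.1467] turn 0.0002 at [439.6 -48.1 104. ] yaw 1.593 t 21.35 F [ 0.4 -0.3 -1.3] grip 30.1 30.0
```

step_arm:
  commands:
    - [-0.004,-0.0025,0.08,0,-0.7]
    - [-0.004,-0.0025,0.14,0,-0.7]
    - [-0.004,-0.0025,0.17,0,-0.7]
    - [-0.004,-0.0025,0.2,0,-0.7]
    - [-0.004,-0.0025,0.22,0,-0.7]
    - [-0.004,-0.0025,0.24,0,-0.7]
    - [-0.004,-0.0025,0.25,0,-0.7]

```text
time_s: 22.05
position: [438.9, -50.0, 28.8]
orientation: [3.142, 0.0, 1.592]
force: [-0.3, 0.1, -1.5]
grip_width: 30.4
grip_force: 30.0
```

step_arm:
  commands:
    - [0,0,0.01,0,-0.7]
    - [0,0,0.02,0,-0.7]
    - [0,0,0.026,0,-0.7]
    - [0,0,0.03,0,-0.7]
    - [0,0,0.03,0,-0.7]

```text
time_s: 22.55
position: [438.9, -50.1, 20.0]
orientation: [3.142, 0.0, 1.592]
force: [0.6, 0.4, -1.9]
grip_width: 30.4
grip_force: 30.0
```

step_arm:
  commands:
    - [0,0,0.003,0,-0.7]
    - [0,0,0.006,0,-0.7]
    - [0,0,0.006,0,-0.7]

```text
time_s: 22.85
position: [439.0, -50.1, 19.4]
orientation: [3.141, 0.0, 1.592]
force: [-4.4, 0.1, 20.7]
grip_width: 30.8
grip_force: 30.0
```

Seated, the contact force is 20 N. Now I'll release, rise and look.

step_arm:
  commands:
    - [0,0,-0.003,0,-0.3]
    - [0,0,-0.003,0,0.3]
    - [0,0,-0.003,0,0.3]
    - [0,0,-0.003,0,0.3]
    - [0,0,-0.003,0,0.3]
    - [0,0,-0.1,0,0.3]
    - [0,0,-0.26,0,0.3]
    - [-0.1,0,-0.42,0,0.3]

```text
time_s: 23.65
position: [438.8, -75.3, 140.1]
orientation: [-3.14, -0.001, 1.594]
force: [1.9, -1.1, -0.1]
grip_width: 62.0
grip_force: 0.0
```

step_arm:
  commands:
    - [-0.1,0,-0.15,0,0.3]
    - [-0.25,0,-0.15,0,0.3]
    - [-0.25,0,-0.15,0,0.3]

```text
time_s: 23.95
position: [441.8, -155.6, 185.1]
orientation: [3.138, 0.003, 1.589]
force: [-0.2, 1.4, 0.5]
grip_width: 61.7
grip_force: 0.0
```

```bash
python3 - <<'E'
from h import *
p=snapshot("wrist"); cv2.imwrite("pics/w8.png",p["pixels"])
for t in ("air_cylinder","rod_tip","end_grip","lock_grip"): print(t,[(w(p,m["xyz"]).round(1).tolist(),round(m["score"],2)) for m in mark_of(p,t)[:1]])
hsv=cv2.cvtColor(p["pixels"],cv2.COLOR_BGR2HSV); mk=cv2.dilate(masks_of(p,"air_cylinder")[0]["pixels"].astype(np.uint8),np.ones((5,5)))
b=((hsv[...,0]>100)&(hsv[...,0]<130)&(hsv[...,1]>120)&(mk>0)).astype(np.uint8)
n,l,st,c=cv2.connectedComponentsWithStats(b); i=[k for k in range(1,n) if st[k,4]>20]
print(st[i,4],c[i].round(1)); print(plane(p,c[i],57).round(1))
go(441,-195,60,1.592)
E
```

```text
air_cylinder [([437.0, -36.5, 8.3], 0.81)]
rod_tip []
end_grip [([436.2, -87.0, 29.8], 0.69)]
lock_grip [([444.1, -172.0, 67.9], 0.58)]
[128 112] [[253.5  29.9]
 [253.2  88.3]]
[[438.1 -25.8  57. ]
 [438.7 -75.5  57. ]]
cmd [-0.1486 -0.0023  0.4104] turn 0.0002 at [ 440.8 -150.5  183.2] yaw 1.593 t 24.25 F [0.4 1.2 1.2] grip 61.5 0.0
```

The cylinder is seated at (438.2,-35.7), level. Now I'll push the slide home from behind with shut fingers.

step_arm:
  commands:
    - [-0.17,0.003,0,0,-1]
    - [-0.19,0.003,0,0,-1]
    - [-0.19,0.003,0.1,0,-1]
    - [-0.19,0.003,0.2,0,-1]
    - [-0.19,0.003,0.3,0,-1]
    - [-0.19,0.003,0.39,0,-1]
    - [-0.19,0.003,0.39,0,-1]

```text
time_s: 24.95
position: [441.8, -206.7, 64.0]
orientation: [-3.137, -0.003, 1.593]
force: [0.0, 0.2, 0.3]
grip_width: 10.9
grip_force: 0.0
```

step_arm:
  commands:
    - [0.03,0,0,0,-1]
    - [0.06,0,0,0,-1]
    - [0.09,0,0,0,-1]
    - [0.12,0,0,0,-1]
    - [0.14,0,0,0,-1]
    - [0.155,0,0,0,-1]
    - [0.17,0,0,0,-1]

```text
time_s: 25.65
position: [442.2, -157.2, 66.8]
orientation: [3.141, 0.0, 1.592]
force: [0.1, -0.7, -0.5]
grip_width: 0.1
grip_force: 0.0
```

step_arm:
  commands:
    - [0.01,0,0,0,-1]
    - [0.015,0,0,0,-1]
    - [0.02,0,0,0,-1]

```text
time_s: 25.95
position: [442.0, -151.5, 66.6]
orientation: [-3.142, 0.0, 1.592]
force: [0.5, -0.7, -0.0]
grip_width: 0.3
grip_force: 0.0
```

```bash
python3 - <<'E'
from h import *
q=snapshot("top")
print([(w(q,m["xyz"]).round(1).tolist(),round(m["score"],2)) for m in mark_of(q,"lock_grip")[:1]])
go(441,-145,66)
E
```

```text
[([441.3, -173.6, 69.9], 0.72)]
cmd [ 0.0217 -0.0026  0.002 ] turn 0 at [ 441.9 -151.5   66.6] yaw 1.592 t 26.05 F [-0.8  0.2 -0.5] grip 0.6 0.0
```

```bash
python3 - <<'E'
from h import *
p=snapshot("wrist"); q=snapshot("scene")
for pp in (p,q):
  for t in ("lock_grip","air_cylinder"):
    print(t,[(w(pp,m["xyz"]).round(1).tolist(),round(m["score"],2)) for m in mark_of(pp,t)[:2]],[(w(pp,m["xyz"]).round(1).tolist(),round(m["score"],2)) for m in look_for(pp,t)[:2]])
    mm=masks_of(pp,t)
    if mm:
        r,c=np.nonzero(mm[0]["pixels"]); print(" mask",r.min(),r.max(),c.min(),c.max(),len(r))
print("expected grip-top px if at -133:",proj(p,[[425,-126,84.5],[457,-140,84.5]]).round(0).tolist()," if at -173:",proj(p,[[425,-166,84.5],[457,-180,84.5]]).round(0).tolist(),"tcp",proj(p,[[442,-151.5,66]]).round(0).tolist())
cv2.imwrite("pics/w9.png",p["pixels"])
g=cv2.cvtColor(p["pixels"],cv2.COLOR_BGR2GRAY); print(g[100:384:6,252].tolist())
E
```

```text
lock_grip [] [([441.9, -147.1, 55.0], 0.63)]
 mask 142 249 206 305 6064
air_cylinder [([436.5, -34.7, 5.3], 0.75)] [([441.0, -54.8, 40.6], 0.58), ([436.9, -112.0, 21.5], 0.29)]
 mask 0 127 227 282 6627
lock_grip [([439.7, -168.5, 73.5], 0.75)] [([429.2, -173.4, 58.4], 0.67)]
 mask 284 312 261 290 544
air_cylinder [([435.2, -33.9, 14.8], 0.68)] [([432.6, -17.0, 45.5], 0.61)]
 mask 250 259 241 251 67
expected grip-top px if at -133: [[225.0, 192.0], [284.0, 218.0]]  if at -173: [[225.0, 260.0], [281.0, 283.0]] tcp [[256.0, 225.0]]
[99, 228, 229, 213, 228, 90, 128, 173, 91, 92, 94, 92, 93, 82, 187, 189, 187, 188, 189, 190, 148, 19, 21, 26, 17, 28, 24, 23, 58, 65, 59, 94, 81, 115, 107, 100, 112, 102, 139, 53, 22, 65, 25, 28, 30, 26, 26, 53]
```

```bash
python3 - <<'E'
from h import *
p=snapshot("wrist"); m=masks_of(p,"lock_grip")
im=p["pixels"]
print("fork tip/plate y at z54:",plane(p,[(256,142),(256,181),(256,222),(225,142)],54).round(1)[:,:2].tolist())
import pickle; p1=pickle.load(open("w1.pkl","rb")); print("w1 fork tip, plate back",plane(p1,[(248,122),(262,184)],54).round(1).tolist())
g=cv2.cvtColor(im,cv2.COLOR_BGR2GRAY)
for r in range(138,290,4): print(r,"".join(" .:-=+*#%@"[min(9,v//26)] for v in g[r,190:325:2]), ("M" if m and m[0]["pixels"][r].any() else ""))
E
```

```text
fork tip/plate y at z54: [[441.0, -103.1], [441.5, -127.3], [442.1, -154.5], [422.4, -103.5]]
w1 fork tip, plate back [[422.1, -68.9, 54.0], [439.1, -146.3, 54.0]]
138 ######---------------#%%%%%%%%%%%%%%%%%%%%%%----------------######## 
142 ######::::::::::::---+*********************+----::--:-:--:-=######## M
146 #######%%%%%%%%########+-----------------=#######*%%%%%%%%#=######## M
150 ######*%%%%%%%%########+-----------------=#######*%%%%%%%%#+######## M
154 ######:+++****+=#######+-----------------=#######=+*###*++=+###***** M
158 ######:--=####+-#######+-----------------=#######-=*###*---+##****** M
162 ######:--=####+-#######+-----------------=#######-=*###*---+******** M
166 ######---=*###+-*######*-----------------=#######-=*###+---+******** M
170 ######=--=*###+-*######*-----------------=#######-=*###+--:+******** M
174 ######=--=*###*-+######*-----------------=######*-=*###+--:********* M
178 ######+--=*###*-+######*-----------------=######*-+*###+--:********* M
182 ######*---*###*-+#####**#########################-+*###+--:********* M
186 ######*---*###*-=######**########
[... 1201 characters left out ...]
   .... ..  ............. .. . ... 
254 .     ........     . ....  ..    .      . .   ......  .... . . ... . 
258 ..   .....  .  . ...... ..  .  . ..    .. .........  ... .  .... ... 
262  .    .  . ....  ... ...  ...   ..  . .... ...  ...... . ... .  . .  
266 .......  . .  .... ..    .   .:....:..... .. .... . . .   . ...      
270  .. ..  .  . . ....  ..  .. ..::...:..... .. ...  ... .... . ....    
274 .... . .. ... . .  ..   .. ...-:..:-: .. ...  .... .....  .  ..  ... 
278  ...  ..    .. ..   . .. .. .:---=:-- . .... ..    .  .    ....  .   
282 ......... ....... .... ......:=:..:=- .... ......................... 
286 .............................-+----+=...............................
```

step_arm:
  commands:
    - [-0.01,0,0,0,-1]
    - [-0.02,0,0,0,-1]
    - [-0.02,0,0,0,-1]

```text
time_s: 27.15
position: [442.2, -157.9, 66.7]
orientation: [3.141, 0.0, 1.592]
force: [0.1, 0.7, -0.2]
grip_width: 0.4
grip_force: 0.0
```

step_arm:
  commands:
    - [-0.007,0,0,0,-1]
    - [-0.013,0,0,0,-1]
    - [-0.013,0,0,0,-1]

```text
time_s: 27.45
position: [442.2, -161.6, 66.7]
orientation: [3.141, 0.0, 1.592]
force: [1.1, -0.5, 0.1]
grip_width: 0.6
grip_force: 0.0
```

step_arm:
  commands:
    - [-0.007,0,0,0,-1]
    - [-0.013,0,0,0,-1]
    - [-0.013,0,0,0,-1]

```text
time_s: 27.75
position: [442.3, -165.5, 66.6]
orientation: [3.141, 0.0, 1.592]
force: [-0.2, 0.3, -0.4]
grip_width: 0.2
grip_force: 0.0
```

step_arm:
  commands:
    - [0,0,-0.1,0,-1]
    - [-0.05,0,-0.25,0,-1]
    - [-0.1,0,-0.3,0,-1]
    - [-0.1,0,-0.3,0,-1]

```text
time_s: 28.15
position: [443.9, -196.8, 158.7]
orientation: [3.138, 0.003, 1.591]
force: [-0.2, 0.1, -0.3]
grip_width: 0.5
grip_force: 0.0
```

```bash
python3 - <<'E'
from h import *
p=snapshot("wrist"); cv2.imwrite("pics/w10.png",p["pixels"]); print("cam",w(p,[0,0,0]).round(1))
print([(w(p,m["xyz"]).round(1).tolist(),round(m["score"],2)) for m in mark_of(p,"lock_grip")[:1]])
for yc in (-173,-134): print(yc,"top",proj(p,[[425,yc+7,84.5],[457,yc+7,84.5],[457,yc-7,84.5]]).round(0).tolist(),"base",proj(p,[[425,yc+7,54.5],[457,yc+7,54.5]]).round(0).tolist())
g=cv2.cvtColor(p["pixels"],cv2.COLOR_BGR2GRAY)
for r in range(110,240,3): print(r,"".join(" .:-=+*#%@"[min(9,v//26)] for v in g[r,200:310:1]))
go(441,-173,66)
E
```

```text
cam [ 441.1 -118.3  352.1]
[([442.8, -172.1, 69.2], 0.91)]
-173 top [[232.0, 152.0], [273.0, 153.0], [272.0, 170.0]] base [[234.0, 146.0], [271.0, 147.0]]
-134 top [[232.0, 102.0], [274.0, 102.0], [274.0, 121.0]] base [[234.0, 100.0], [272.0, 101.0]]
110 #############:-====*#####*+--=##############################################*+=-+*#####*==-=--+***************
113 #############:-==-=*#####*+--=##############################################*+-=+*#####*=-==--+***************
116 #############--=-==*#####*+--=##############################################*===+*#####*=-==--+***************
119 #############--====*#####*+--=##############################################*=-=+*#####*===--=+***************
122 #############=-====*#####*+-=+##############################################*===+######+====-=****************
125 #############=-====+######+-=+##############################################*=-=+######+===--=+***************
128 #############=-====+######+==+##############################################*===*######+-===-=****************
131 #############+---:.-++++++=:.=##########
[... 3623 characters left out ...]
++++++++++**
227 ********++--=++++++++++++++++++++++++++++++++-:          .      :-=+++++++++++++++++++++++++++++*+++++++++****
230 ++******++--+++++++++++++++++++++++++++++=                           -+++++++++++++++++++++++++++++********+**
233 ++++*****+=-+*++++++++++++++++++++++++++:            .                :=++++++++++++++++++++++++++++**********
236 +++++++**+=-+++++++++++++++++++++++++++:   .                      .    :=++++++++++*+***+++++*+++++***********
239 ***++****+=-=+**++++++++++++*++++++++=                                   -++++++++****++**************+++*****
cmd [ 0.0733 -0.0031  0.3003] turn 0 at [ 442.4 -195.   156.1] yaw 1.591 t 28.25 F [-0.2 -0.3 -0.5] grip 0.8 0.0
```

```bash
python3 - <<'E'
from h import *
p=snapshot("wrist"); P,R,s=tool()
print(P.round(1),s["effort"].round(1))
for dz in (-10,0,10,20,30): print(dz,proj(p,[P+[dx,0,dz] for dx in (-5,5)]+[P+[0,10,dz],P+[0,-10,dz]]).round(0).tolist())
for zt in (70,75,80,84.5): print(zt,[proj(p,[[441.5,-173+d,z]]).round(1)[0,1] for d,z in ((7,54.5),(7,zt),(-7,zt),(-7,54.5))])
for t in ("air_cylinder","seat"): print([(w(p,m["xyz"]).round(1).tolist(),round(m["score"],2)) for m in mark_of(p,t)[:1]])
E
```

```text
[ 442.2 -194.6  155.6] [ -0.4 -47.2 -22.1   0.    0.1  -0. ]
-10 [[248.0, 218.0], [263.0, 218.0], [256.0, 203.0], [255.0, 233.0]]
0 [[247.0, 224.0], [264.0, 224.0], [256.0, 209.0], [255.0, 239.0]]
10 [[247.0, 230.0], [264.0, 231.0], [256.0, 214.0], [255.0, 246.0]]
20 [[246.0, 238.0], [265.0, 238.0], [256.0, 221.0], [255.0, 254.0]]
30 [[246.0, 245.0], [265.0, 246.0], [256.0, 228.0], [255.0, 263.0]]
70 [np.float64(149.7), np.float64(152.8), np.float64(169.5), np.float64(165.6)]
75 [np.float64(149.7), np.float64(153.9), np.float64(170.8), np.float64(165.6)]
80 [np.float64(149.7), np.float64(155.0), np.float64(172.2), np.float64(165.6)]
84.5 [np.float64(149.7), np.float64(156.0), np.float64(173.5), np.float64(165.6)]
[]
[]
```

Image rows show that the usable fingertips ride higher than I assumed, so the shut fingers passed just over the grip. Behind it there is no plate, so I can go down further there and push again.

step_arm:
  commands:
    - [-0.04,-0.003,0.1,0,-1]
    - [-0.04,-0.003,0.24,0,-1]
    - [-0.04,-0.003,0.32,0,-1]
    - [-0.04,-0.003,0.353,0,-1]
    - [-0.04,-0.003,0.353,0,-1]

```text
time_s: 28.9
position: [441.7, -206.6, 49.5]
orientation: [-3.139, -0.002, 1.592]
force: [-0.5, -0.0, 0.7]
grip_width: 0.3
grip_force: 0.0
```

step_arm:
  commands:
    - [0.02,0,0,0,-1]
    - [0.035,0,0,0,-1]
    - [0.05,0,0,0,-1]
    - [0.065,0,0,0,-1]
    - [0.08,0,0,0,-1]
    - [0.09,0,0,0,-1]

```text
time_s: 29.5
position: [442.0, -180.1, 51.1]
orientation: [3.141, 0.001, 1.592]
force: [0.6, -0.7, 2.1]
grip_width: 0.6
grip_force: 1.0
```

```bash
python3 - <<'E'
from h import *
p=snapshot("wrist"); r,c=np.nonzero(masks_of(p,"lock_grip")[0]["pixels"])
print("fork tip",plane(p,[(256,r.min())],54).round(1).tolist()); go(441,-150,50)
E
```

```text
fork tip [[440.1, -93.7, 54.0]]
cmd [ 0.0997 -0.      0.0028] turn 0 at [ 441.7 -179.9   50.9] yaw 1.592 t 29.6 F [-0.4 -0.5  0.2] grip 0.4 0.0
```

step_arm:
  commands:
    - [0.02,0,0,0,-1]
    - [0.04,0,0,0,-1]
    - [0.06,0,0,0,-1]
    - [0.075,0,0,0,-1]
    - [0.085,0,0,0,-1]
    - [0.085,0,0,0,-1]

```text
time_s: 30.2
position: [440.9, -154.2, 50.7]
orientation: [-3.141, -0.0, 1.593]
force: [-0.1, 0.2, -0.1]
grip_width: 0.5
grip_force: 0.0
```

step_arm:
  commands:
    - [0.007,0,0,0,-1]
    - [0.013,0,0,0,-1]
    - [0.013,0,0,0,-1]

```text
time_s: 30.5
position: [440.9, -150.7, 50.7]
orientation: [-3.141, -0.0, 1.592]
force: [0.6, 0.0, -0.6]
grip_width: 0.6
grip_force: 0.0
```

step_arm:
  commands:
    - [0.007,0,0,0,-1]
    - [0.01,0,0,0,-1]
    - [0.01,0,0,0,-1]

```text
time_s: 30.8
position: [441.1, -149.8, 50.8]
orientation: [3.141, 0.003, 1.593]
force: [-5.0, -19.0, -3.5]
grip_width: 0.5
grip_force: 9.6
```

Hard stop felt (19 N). I'll back off, rise, and check.

step_arm:
  commands:
    - [-0.05,0,0,0,-1]
    - [-0.18,0,0,0,-1]
    - [-0.18,0,-0.1,0,-1]
    - [-0.18,0,-0.25,0,-1]
    - [-0.18,0,-0.4,0,-1]
    - [-0.18,0,-0.45,0,-1]
    - [-0.18,0,-0.45,0,-1]

```text
time_s: 31.5
position: [442.9, -202.5, 187.9]
orientation: [3.138, 0.002, 1.592]
force: [-0.5, 0.2, -0.8]
grip_width: 0.5
grip_force: 0.0
```

```bash
python3 - <<'E'
from h import *
p=snapshot("wrist"); q=snapshot("top")
r,c=np.nonzero(masks_of(p,"lock_grip")[0]["pixels"]); print("fork tip",plane(p,[(256,r.min())],54).round(1).tolist())
for pp in (p,q):
  for t in ("lock_grip","air_cylinder","rod_tip"): print(t,[(w(pp,m["xyz"]).round(1).tolist(),round(m["score"],2)) for m in mark_of(pp,t)[:1]])
print("flaps",[w(q,m["xyz"]).round(0).tolist() for m in look_for(q,"flap_a")[:2]])
hsv=cv2.cvtColor(p["pixels"],cv2.COLOR_BGR2HSV); mk=cv2.dilate(masks_of(p,"air_cylinder")[0]["pixels"].astype(np.uint8),np.ones((5,5)))
b=((hsv[...,0]>100)&(hsv[...,0]<130)&(hsv[...,1]>120)&(mk>0)).astype(np.uint8)
n,l,st,c=cv2.connectedComponentsWithStats(b); i=[k for k in range(1,n) if st[k,4]>20]; print(plane(p,c[i],57).round(1).tolist())
E
```

```text
fork tip [[440.7, -63.4, 54.0]]
lock_grip []
air_cylinder [([438.2, -88.5, -0.6], 0.74)]
rod_tip []
lock_grip [([440.8, -131.2, 69.5], 0.95)]
air_cylinder []
rod_tip [([440.3, -35.4, 16.4], 0.17)]
flaps [[463.0, 247.0, 82.0], [472.0, 391.0, 80.0]]
[[438.7, -75.7, 57.0]]
```

```bash
python3 -c "
from cell import env
print(env.finish_job())"
```

```text
the job is handed in; nothing more can be done
None
```

The job is handed in at about 32 s of the 72 s; the judge gave no verdict, but my last checks show the cylinder level in the cradle, the lock slide pushed home (about 40 mm travel, against the stop) and both flaps open.

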